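Set the sliding jaw to the small ring gauge

ROBOT

A 7-joint arm with a two-finger parallel gripper is mounted at the origin on a cart in front of the work surface, level with it; the furniture and walls round the work are solid. World frame = base frame: x ahead of the robot, y to its left, z up, the work surface at z = 0. Lengths are in m, angles in rad, forces in N, time in s.
With the tool pointing down it reaches from about 0.4 to 0.925 m from the base axis. Payload 5.6 kg.
Tool frame: the origin (TCP) lies at the very end of the fingers, on their centre line; the grasp point (between the pads) lies 19 mm behind it; z points along the fingers, y is the line along which they close (so a half turn about z gives the same grasp; the last joint's range is limited). The gripper opens to 85 mm and grips with 20 to 120 N. Pads are 22 mm wide; open, the fingers measure 114 mm over their backs; the gripper's body (76 mm by 85 mm) begins 54 mm behind the grasp point. The pads swing forward as they close: fully open they stand 13 mm farther back than shut.
Start: joints at [-1.236, 0.468, -0.012, 1.603, 0.006, 1.071, -0.056], TCP at [0.24, 0.604, 0.231] pointing down, gripper open.
Joint ranges: [-2.53, 2.53], [-0.31, 2.02], [-1.57, 1.55], [0.28, 2.44], [-1.29, 4.43], [0.15, 1.84], [-2.92, 2.92]. Speed limits (rad/s): [2.57, 2.57, 3.14, 3.14, 3.14, 3.14, 3.14].

INTERFACE

Orientations are given as a unit quaternion [x, y, z, w].
In Python, from cell import * gives the robot as it stands. The module is installed in compiled form; this text tells all that it offers.
- The arm moves only by the tool send_rows, never from a script. Its argument "motion" is a list that holds one entry, the list of rows, each a list of 7 numbers: the turn, a rotation vector about the tool's x, y, z in degrees, then the shift along the tool's x, y, z in cm, then the finger opening in cm, from 0 to 8.54. A call has 1 to 20 rows; each row shifts and turns the commanded pose from where the row before left it, along the tool's axes as they then stand; what a row does not reach is not made up. A row lasts 1/10 s, in which the tool goes at most 50 mm and 8.59 degrees, less where a joint would pass 70% of its speed; a pose out of reach is approached as far as the arm can. A call with a gripper value outside its range is refused whole. The fingers move at their own pace and stop on an object; "squeeze" is the grip in N (left out, the last holds). Time passes only in rows, so rows that do not move let the fingers close. It gives the time, the measured TCP pose, the force, the opening and the grip force at its end, in the units of the state.
- sense(): the state, without advancing time (a new reading comes with each control period).
- get_image(name): name is "side" or "top" or "wrist"; returns a dict with "img" (400x640x3 uint8, red, green, blue), "depth" (400x640 float32, m along the optical axis (not along the pixel's ray), 0 where there is no reading), "mtx" (3x3 intrinsics, pixels), "eye" and "rotation" of the camera in the world. Camera axes: x right, y down, z forward; pixel columns grow to the right and rows downward; lengths in m; the calibration is good to about 2 mm. The wrist camera is an equidistant fisheye: a pixel r from the principal point sees the ray r / f radians off the axis. A picture is of the moment at which its call begins.
- close_job(): hands the job in; it is judged then, once.
The state is a dict: "clock": time; "joints": joint angles; "qd": joint speeds; "joint_torque": joint torques, N m; "tcp_pos": TCP position; "tool_rot": TCP orientation; "contact_force": force on the tool from outside, world axes, zero at the start; "ft_torque": the same for the moment, N m; "opening": finger opening in m; "grasp_force": force on a finger pad.
Only numpy, scipy, OpenCV 4.12 (cv2) and the standard library are available. Lean on these libraries where they do the work, as an engineer would, in place of code of your own. Each camera call takes 0.05 s, during which the arm holds its last target. There are 200 camera calls.

TASK

Set the gauge setter to the smaller ring gauge: first open the sliding jaw with its thumbwheel until the gauge can go in with a few millimetres to spare, then lay that gauge flat on the middle of the deck between the fixed anvil and the jaw and let go, then roll the wheel back until the gauge sits snug between the two with no play. Move the jaw only by rolling the wheel, never by pushing on the jaw itself, and leave the larger ring gauge, the plug gauge and the hex key where they lie.

Things in the scene. Friction and masses are not known exactly. Their poses are not given: they have to be found in the camera images.
- setter: gauge setter, fixed on the worktop: aluminium block 64 (x) x 190 (y) x 36 mm high; origin at the centre of its underside. Its flat top is the deck, z = 36 mm. Fixed anvil: steel block 46 mm wide in x, 18 mm high above the deck, at y = +60 to +78 mm, its face looking to -y at the sliding jaw. A thumbwheel shows in a narrow slot (12 x 33 mm) in the deck centred at y = -60 mm.
- jaw: sliding jaw of the setter: steel block 46 mm wide in x, 16 mm thick in y, 17 mm high above the deck. Origin at deck height, in the middle of its face that looks at the anvil (to +y); axes as the setter's. It slides along the setter's y only and stays where it is left. Its gap to the anvil face can be 24 to 52 mm and is 24 to 31 mm at the start.
- wheel (a joint): turn of the black thumbwheel, 0 to 2.8 rad, geared to the jaw: gap = 24 mm + 10 mm per rad. Rolling its top away from the anvil (setter's -y) raises the value and opens the jaw; towards the anvil (+y) closes it. It is 40 mm in diameter, 10 mm wide, axis along the setter's x, 22 mm above the worktop. 10 mm of rolling at the rim = 0.5 rad = 5 mm of jaw.
- wheel_top (a point): highest point of the thumbwheel's rim, 42 mm above the worktop, 6 mm above the deck (does not turn with the wheel); axes as the setter's. The wheel has no spring, needs about 2 N along the rim and is driven by friction: press closed fingertips on this point with 5 to 10 N, draw them 10 to 25 mm along the setter's y, lift, repeat.
- anvil_face (a point): middle of the lower edge of the fixed anvil's face, at deck height; axes as the setter's: y points into the anvil, the gap lies to -y
- ring_small: the smaller ring gauge: a loose steel ring 38 mm in outer diameter and 12 mm high, about 80 g, lying flat on the worktop; origin at the centre of its underside, z along its axis. Take it by the rim.
- ring_big: the larger ring gauge, 45 mm in diameter and 14 mm high, lying flat; origin at the centre of its underside. A bystander.
- plug_gauge: thread plug gauge with a hexagonal grip, 98 mm long (its y) and 19 mm thick, lying on the worktop; origin under its middle. A bystander.
- hex_key: hex key, 88 mm long (its y) x 33 x 6 mm, lying on the worktop; origin under its middle. A bystander.
Mind the look-alikes: they are no part of the job. What is shaped like the ring_small but pink, purple or yellow is not meant.

How it is judged:
On the way, in this order (a step that is already met when the one before it is completed fails the run):
1. the jaw is opened to a gap of more than 41 mm while the smaller ring gauge is still away from the deck (y of jaw in the frame of anvil_face below -0.041 m and horizontal distance between ring_small and anvil_face above 0.055 m), for 0.2 s.
2. the smaller ring gauge lies flat on the deck between anvil and jaw, let go, with the jaw not yet snug (z of ring_small in the frame of anvil_face between -0.003 and 0.003 m and angle between ring_small's own z axis and vertical below 0.08 rad and x of ring_small in the frame of anvil_face between -0.012 and 0.012 m and y of ring_small in the frame of anvil_face between -0.036 and -0.017 m and contact force between the fingers and ring_small below 0.1 N and y of jaw in the frame of anvil_face below -0.0398 m), for 0.2 s.
At the end, for the whole second after the job is handed in: the smaller ring gauge lies flat on the deck (within 3 mm in height, 0.08 rad), within 12 mm of the setter's centre line, and snug between anvil and jaw: gap at most 39.3 mm for the 38 mm gauge, gauge within 1.6 mm of the anvil; ring and wheel at rest (z of ring_small in the frame of anvil_face between -0.003 and 0.003 m and angle between ring_small's own z axis and vertical below 0.08 rad and x of ring_small in the frame of anvil_face between -0.012 and 0.012 m and y of ring_small in the frame of anvil_face between -0.0206 and -0.017 m and y of jaw in the frame of anvil_face above -0.0393 m and linear speed of ring_small below 0.01 m/s and velocity of joint wheel between -0.05 and 0.05 rad/s); the robot touches nothing.
It fails at once if the fingers push on the sliding jaw itself (contact force between the fingers and jaw above 3 N).
It fails at once if the larger ring gauge is moved by more than 30 mm (distance of ring_big from where it was at the start of the episode above 0.03 m).
It fails at once if the plug gauge is moved by more than 30 mm (distance of plug_gauge from where it was at the start of the episode above 0.03 m).
It fails at once if the hex key is moved by more than 30 mm (distance of hex_key from where it was at the start of the episode above 0.03 m).
It also fails if it takes over 56 s, if anything falls off the work surface, if the arm or the gripper's body presses on something with over 40 N, if the wrist force passes 120 N, or if a joint passes its speed limit or range.

## Working session

There is one attempt and no reset: what is moved stays moved. The work goes in short steps, Python scripts to look and compute and a tool call to move; the robot and the scene stay as the last step left them, time stands still between calls to the robot, and variables do not carry over. Pictures are saved under pics/ and viewed, at most 10 in all, crops included, and the job is handed in when it is done.

Besides the shell and the picture viewer there is one more tool, called by a JSON object that holds its "name" and its "arguments", one argument or row to a line. send_rows: Moves the arm, as the interface text tells. Its arguments: {"type":"object","properties":{"motion":{"type":"array","items":{"type":"array","items":{"type":"array","items":{"type":"number"}}}},"squeeze":{"type":"number"}},"required":["motion"]}

```bash
mkdir -p pics; python3 - <<'E'
from cell import *
import cv2,numpy as np,pickle
print(sense())
d={}
for n in("top","side"):
    g=get_image(n);d[n]=g
    cv2.imwrite(f"pics/{n}0.png",g["img"][:,:,::-1])
    print(n,g["mtx"],g["eye"],g["rotation"])
pickle.dump(d,open("d0.pkl","wb"))
E
```

```text
{'clock': 0.0, 'joints': array([-1.23599668,  0.46838524, -0.01155925,  1.6036406 ,  0.00599232,
        1.07136617, -0.05631173]), 'qd': array([ 0.0005286 , -0.00143749, -0.0025684 ,  0.00213914,  0.00052579,
       -0.00181497, -0.00013121]), 'joint_torque': array([ 7.17776038e-04, -5.32390451e+01,  2.11227505e-02, -2.51293302e+01,
        1.13564459e-02,  7.68315716e-03,  4.40572421e-06]), 'tcp_pos': array([0.23965104, 0.60361027, 0.23032603]), 'tool_rot': array([ 1.87836377e-01,  9.82199937e-01, -8.77190953e-04, -9.83661478e-05]), 'contact_force': array([ 0.23813822, -0.18177663, -0.26497087]), 'ft_torque': array([ 0.02378556, -0.03058329,  0.00297568]), 'grasp_force': 0.0, 'opening': 0.0854439351364719}
top [[471.07651318   0.         322.11064852]
 [  0.         471.07651318 211.82308077]
 [  0.           0.           1.        ]] [0.39214893 0.29502162 0.92645893] [-0.69987935  0.71339197 -0.03452819  0.00697119]
side [[434.43163669   0.         315.82500431]
 [  0.         434.43163669 195.98047752]
 [  0.           0.           1.        ]] [0.48395221 1.05234049 0.68719015] [ 0.00842226  0.9045609  -0.42624481 -0.00374251]
```

View pics/top0.png

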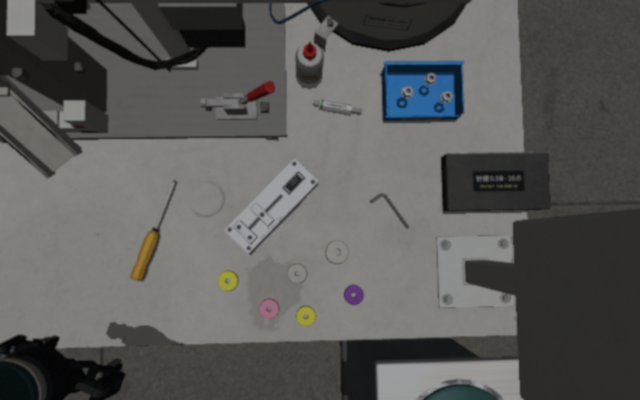

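View pics/side0.png

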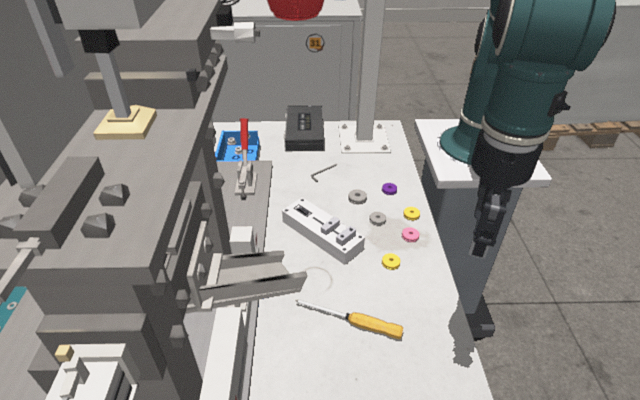

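Top view: the setter runs from (307,172) at the wheel end to (238,243) at the anvil end. The grey rings are at (297,273), smaller, and (337,252), larger. The yellow, pink and purple rings are decoys. The side view agrees, with grey rings at (377,218) and (357,196).

```bash
cat > h.py <<'E'
import numpy as np,cv2,pickle
from scipy.spatial.transform import Rotation as R
def ray(g,uv):
    uv=np.atleast_2d(np.float64(uv));m=g["mtx"]
    c=np.c_[(uv[:,0]-m[0,2])/m[0,0],(uv[:,1]-m[1,2])/m[1,1],np.ones(len(uv))]
    return c@R.from_quat(g["rotation"]).as_matrix().T
def onplane(g,uv,z):
    r=ray(g,uv);return g["eye"]+r*((z-g["eye"][2])/r[:,2:])
def cloud(g):
    h,w=g["depth"].shape;u,v=np.meshgrid(np.arange(w),np.arange(h))
    return (g["eye"]+ray(g,np.c_[u.ravel(),v.ravel()])*g["depth"].reshape(-1,1)).reshape(h,w,3)
E
python3 - <<'E'
from h import *
d=pickle.load(open("d0.pkl","rb"))
g=d["top"];P=cloud(g);Z=P[...,2]
print("table z",np.median(Z[300:330,180:210]))
def blobs(lo,hi,roi):
    m=((Z>lo)&(Z<hi)).astype(np.uint8);k=np.zeros_like(m);x0,y0,x1,y1=roi;k[y0:y1,x0:x1]=m[y0:y1,x0:x1]
    n,l,s,c=cv2.connectedComponentsWithStats(k)
    for i in range(1,n):
        if s[i,4]>60:
            p=P[l==i];r=cv2.minAreaRect((p[:,:2]*1000).astype(np.float32))
            print(lo,s[i],c[i].round(1),"z",np.median(p[:,2]).round(4),"rect",np.round(r[0],1),np.round(r[1],1),round(r[2],1))
blobs(.025,.1,(200,145,345,265))
blobs(.006,.025,(200,230,380,330))
blobs(.046,.07,(200,145,345,265))
for n,(x0,y0,x1,y1) in {"top":(215,150,365,290),"side":(270,180,430,270)}.items():
    c=d[n]["img"][y0:y1,x0:x1,::-1];s=min(800//(x1-x0),600//(y1-y0))
    c=cv2.resize(c,None,fx=s,fy=s,interpolation=cv2.INTER_CUBIC)
    print(n,s,c.shape)
    cv2.imwrite(f"pics/{n}crop.png",c if n=="side" else cv2.convertScaleAbs(c,alpha=1.3))
E
```

```text
table z -0.00017137963305868809
0.025 [ 225  158   94   95 3431] [271.4 205.3] z 0.0358 rect [459.1 355.1] [ 64.5 190.2] 45.0
0.006 [326 240  23  23 381] [337.1 251.3] z 0.0133 rect [369.  231.5] [42.8 42.6] 88.2
0.006 [288 263  19  20 281] [297.  272.9] z 0.0117 rect [329.1 309.6] [34.8 36.6] 89.0
0.006 [218 271  20  20 295] [227.8 280.3] z 0.0114 rect [317.1 442.9] [36.7 36.6] 89.4
0.006 [345 285  19  20 285] [353.9 294.4] z 0.0115 rect [284.6 200.3] [36.8 35.2] 0.3
0.006 [260 299  19  20 290] [269.1 308.3] z 0.0116 rect [261.9 364.4] [34.7 36.7] 88.3
0.006 [296 306  20  20 295] [305.9 315.5] z 0.0114 rect [246.7 294.7] [36.5 36.6] 89.1
0.046 [251 203  23  23 216] [261.9 213.6] z 0.0517 rect [441.8 372.3] [46.1 15.7] 44.2
0.046 [233 220  25  23 251] [245.  231.2] z 0.0532 rect [410.3 403.5] [44.8 18.1] 44.3
top 4 (560, 600, 3)
side 5 (450, 800, 3)
```

View pics/topcrop.png

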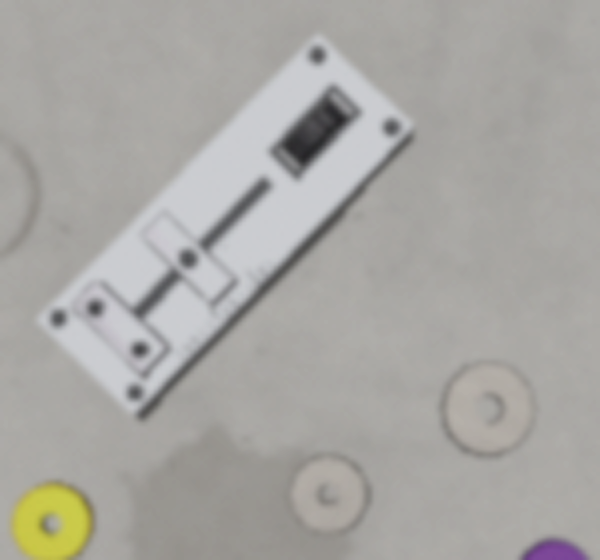

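The crop confirms it. The grey ring with a 38 mm outline at crop (330,494), world (329,309.5) mm, z top 12, is ring_small. The 45 mm grey ring at crop (487,408) is the big one. Yellow, pink and purple rings are excluded.

Jaw gap is about 27.6 mm. The wheel is at (501.5,312.7) mm, and setter +y is (-0.707,0.707).

{"name": "send_rows", "arguments": {
  "motion": [
    [[0, 0, 7.77, 0, 0, 0, 0], [0, 0, 7.77, 0, 0, 0, 0], [0, 0, 7.77, 0, 0, 0, 0], [0, 0, 0, -3.175, -0.172, 1.25, 0], [0, 0, 0, -3.175, -0.172, 1.25, 0], [0, 0, 0, -3.175, -0.172, 1.25, 0], [0, 0, 0, -3.175, -0.172, 1.25, 0], [0, 0, 0, -3.175, -0.172, 1.25, 0], [0, 0, 0, -3.175, -0.172, 1.25, 0], [0, 0, 0, -3.175, -0.172, 1.25, 0], [0, 0, 0, -3.175, -0.172, 1.25, 0], [0, 0, 0, -3.175, -0.172, 1.25, 0], [0, 0, 0, -3.175, -0.172, 1.25, 0], [0, 0, 0, -3.175, -0.172, 1.25, 0], [0, 0, 0, -3.175, -0.172, 1.25, 0], [0, 0, 0, 0, 0, 0, 0], [0, 0, 0, 0, 0, 0, 0]]
  ],
  "squeeze": 40
}}

```text
clock: 1.8
tcp_pos: [0.4949, 0.3194, 0.0806]
tool_rot: [0.383, 0.924, -0.001, -0.0]
contact_force: [-0.1, 0.0, 0.0]
opening: -0.0003
grasp_force: 0.0
```

```bash
cat >> h.py <<'E'
C=np.array([.4591,.3551]);U=np.array([-1,1])/2**.5;V=np.array([1,1])/2**.5
def st():
    from cell import sense
    s=sense();p=s["tcp_pos"];r=R.from_quat(s["tool_rot"]).as_matrix()
    print("t",round(s["clock"],2),"setter xy(mm)",round((p[:2]-C)@V*1e3,1),round((p[:2]-C)@U*1e3,1),"z",round(p[2]*1e3,1),"F",s["contact_force"].round(1),"open",round(s["opening"]*1e3,1),"tool y yaw",np.degrees(np.arctan2(r[1,1],r[0,1])).round(1),"tilt z",r[:,2].round(3))
def scene(n="top"):
    from cell import get_image
    g=get_image(n);P=cloud(g);return g,P
E
python3 -c "from h import *;st()"
```

```text
t 1.8 setter xy(mm) 0.1 -50.5 z 80.6 F [-0.1  0.   0. ] open -0.3 tool y yaw 44.9 tilt z [-0.001 -0.001 -1.   ]
```

{"name": "send_rows", "arguments": {
  "motion": [
    [[0, 0, 0, -0.25, 0, 1.2, 0], [0, 0, 0, 0, 0, 1.2, 0], [0, 0, 0, 0, 0, 1.2, 0], [0, 0, 0, 0, 0, 0.1, 0], [0, 0, 0, 0, 0, 0.1, 0], [0, 0, 0, 0, 0, 0.1, 0], [0, 0, 0, 0, 0, 0, 0], [0, 0, 0, 0, 0, 0, 0]]
  ]
}}

```text
clock: 2.6
tcp_pos: [0.4967, 0.3186, 0.0426]
tool_rot: [0.382, 0.924, 0.0, 0.0]
contact_force: [0.2, 0.0, -0.1]
opening: -0.0003
grasp_force: 0.0
```

{"name": "send_rows", "arguments": {
  "motion": [
    [[0, 0, 0, 0, 0, 0.1, 0], [0, 0, 0, 0, 0, 0, 0], [0, 0, 0, 0, 0, 0, 0]]
  ]
}}

```text
clock: 2.9
tcp_pos: [0.4969, 0.3187, 0.042]
tool_rot: [0.382, 0.924, 0.0, 0.0]
contact_force: [0.1, -0.6, 5.1]
opening: 0.0001
grasp_force: 2.7
```

{"name": "send_rows", "arguments": {
  "motion": [
    [[0, 0, 0, 0, 0, 0.06, 0], [0, 0, 0, -0.2, 0, 0, 0], [0, 0, 0, -0.2, 0, 0, 0], [0, 0, 0, -0.2, 0, 0, 0], [0, 0, 0, -0.2, 0, 0, 0], [0, 0, 0, -0.2, 0, 0, 0], [0, 0, 0, -0.2, 0, 0, 0], [0, 0, 0, -0.2, 0, 0, 0], [0, 0, 0, -0.2, 0, 0, 0], [0, 0, 0, 0, 0, 0, 0]]
  ]
}}

```text
clock: 3.9
tcp_pos: [0.5082, 0.3075, 0.0417]
tool_rot: [0.382, 0.924, 0.0, 0.0]
contact_force: [-1.5, -0.8, 8.2]
opening: -0.0002
grasp_force: 4.3
```

```bash
cat >> h.py <<'E'
def jaw(P):
    "gap from heights: jaw top 53 mm, anvil top 54 mm"
    q=P.reshape(-1,3);q=q[(q[:,2]>.046)&(q[:,2]<.06)];x=(q[:,:2]-C)@V*1e3;y=(q[:,:2]-C)@U*1e3
    k=abs(x)<18;y=y[k]
    a=y[(y>56)&(y<82)];j=y[(y>-20)&(y<50)]
    print("anvil",np.percentile(a,[1,50,99]).round(1),"jaw",np.percentile(j,[1,50,99]).round(1),"gap~",60-8-np.median(j).round(1),len(a),len(j))
E
python3 -c "
from h import *;st()
jaw(cloud(pickle.load(open('d0.pkl','rb'))['top']));g,P=scene();jaw(P)"
```

```text
t 3.9 setter xy(mm) 1.1 -68.4 z 41.7 F [-1.5 -0.8  8.2] open -0.2 tool y yaw 45.0 tilt z [ 0.001  0.001 -1.   ]
anvil [60.  68.7 77.8] jaw [16.4 24.2 32.1] gap~ 27.8 201 171
anvil [60.  68.7 77.9] jaw [ 8.5 16.3 23.5] gap~ 35.7 196 164
```

{"name": "send_rows", "arguments": {
  "motion": [
    [[0, 0, 0, 0, 0, -0.8, 0], [0, 0, 0, 1.65, -0.1, 0, 0], [0, 0, 0, 0, 0, 0, 0], [0, 0, 0, 0, 0, 0.6, 0], [0, 0, 0, 0, 0, 0.15, 0], [0, 0, 0, 0, 0, 0.05, 0], [0, 0, 0, 0, 0, 0, 0], [0, 0, 0, -0.2, 0, 0, 0], [0, 0, 0, -0.2, 0, 0, 0], [0, 0, 0, -0.2, 0, 0, 0], [0, 0, 0, -0.2, 0, 0, 0], [0, 0, 0, -0.2, 0, 0, 0], [0, 0, 0, -0.2, 0, 0, 0], [0, 0, 0, -0.2, 0, 0, 0], [0, 0, 0, -0.2, 0, 0, 0], [0, 0, 0, -0.2, 0, 0, 0], [0, 0, 0, -0.2, 0, 0, 0], [0, 0, 0, 0, 0, 0, 0], [0, 0, 0, 0, 0, -2, 0], [0, 0, 0, 0, 0, -2, 0]]
  ]
}}

```text
clock: 5.95
tcp_pos: [0.5091, 0.3032, 0.0798]
tool_rot: [0.383, 0.924, -0.001, -0.001]
contact_force: [0.1, 0.3, 0.4]
opening: -0.0
grasp_force: 0.0
```

```bash
python3 -c "
from h import *;st();g,P=scene();jaw(P)
q=P[255:290,280:315].reshape(-1,3);q=q[q[:,2]>.007];print(len(q),(q.min(0)+q.max(0))/2*1e3)"
```

```text
t 5.95 setter xy(mm) -1.3 -72.1 z 79.8 F [0.1 0.3 0.4] open -0.0 tool y yaw 45.0 tilt z [-0.002 -0.002 -1.   ]
anvil [60.  68.7 77.9] jaw [-2.8  5.2 13. ] gap~ 46.8 200 167
284 [351.56012383 309.61472687 466.94762939]
```

{"name": "send_rows", "arguments": {
  "motion": [
    [[0, 0, 0, 1.32, -1.23, -0.5, 0], [0, 0, 0, 2.64, -2.46, -0.5, 6], [0, 0, 0, 2.64, -2.46, 0, 6], [0, 0, 0, 2.64, -2.46, 0, 6], [0, 0, 0, 2.64, -2.46, 0, 6], [0, 0, 0, 1.31, -1.21, 0, 6], [0, 0, 0, 0, 0, 0, 6], [0, 0, 0, 0, 0, 2.5, 6], [0, 0, 0, 0, 0, 2.5, 6], [0, 0, 0, 0, 0, 2.0, 6], [0, 0, 0, 0, 0, 0, 6], [0, 0, 0, 0, 0, 0, 6]]
  ]
}}

```text
clock: 7.2
tcp_pos: [0.3304, 0.31, 0.0204]
tool_rot: [0.383, 0.924, -0.0, 0.0]
contact_force: [-0.0, 0.4, -0.4]
opening: 0.0599
grasp_force: 0.0
```

```bash
python3 -c "
from h import *;st()
d=pickle.load(open('d0.pkl','rb'))['top'];p=onplane(d,[[297.0,272.9]],.012)[0];print(p,(p[:2]-C)@V*1e3,(p[:2]-C)@U*1e3)
g,P=scene('wrist');cv2.imwrite('pics/w1.png',g['img'][:,:,::-1])"
```

```text
t 7.2 setter xy(mm) -122.9 59.1 z 20.4 F [-0.   0.4 -0.4] open 59.9 tool y yaw 45.0 tilt z [-0.    -0.001 -1.   ]
[0.32854959 0.30961718 0.012     ] -124.47429203915547 60.15186650514303
```

View pics/w1.png

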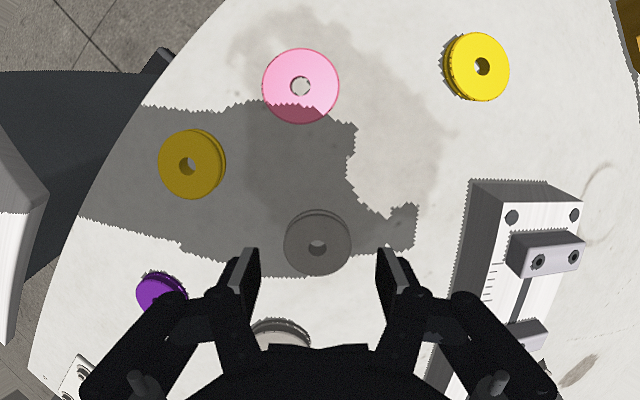

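The wrist view shows the grey small ring at (317,243), between the fingers at (245,270) and (392,265) and centred. I'll descend to TCP z of about 3 mm and grip.

{"name": "send_rows", "arguments": {
  "motion": [
    [[0, 0, 0, 0.1, -0.14, 0.9, 6], [0, 0, 0, 0, 0, 0.8, 6], [0, 0, 0, 0, 0, 0, 6], [0, 0, 0, 0, 0, 0, 3], [0, 0, 0, 0, 0, 0, 3], [0, 0, 0, 0, 0, 0, 3], [0, 0, 0, 0, 0, 0, 3], [0, 0, 0, 0, 0, 0, 3], [0, 0, 0, 0, 0, 0, 3]]
  ],
  "squeeze": 35
}}

```text
clock: 8.15
tcp_pos: [0.328, 0.3102, 0.0041]
tool_rot: [0.382, 0.924, 0.0, 0.0]
contact_force: [-0.2, -1.6, 6.7]
opening: 0.0357
grasp_force: 34.8
```

{"name": "send_rows", "arguments": {
  "motion": [
    [[0, 0, 0, 0, 0, -0.5, 3], [0, 0, 0, 0, 0, -1.5, 3], [0, 0, 0, 0, 0, -2, 3], [0, 0, 0, 0, 0, -3, 3], [0, 0, 0, 0, 0, -3, 3], [0, 0, 0, 0, 0, 0, 3]]
  ]
}}

```text
clock: 8.75
tcp_pos: [0.3296, 0.3119, 0.107]
tool_rot: [0.382, 0.924, 0.003, 0.001]
contact_force: [0.8, 1.5, -1.6]
opening: 0.0361
grasp_force: 35.2
```

```bash
python3 -c "
from h import *;st()
g,P=scene('wrist');cv2.imwrite('pics/w2.png',g['img'][150:400,180:480,::-1].repeat(2,0).repeat(2,1))
print(g['eye'],g['rotation'],g['mtx'][0])
g,P=scene('side');pickle.dump(g,open('s2.pkl','wb'))"
```

```text
t 8.75 setter xy(mm) -122.1 61.0 z 107.0 F [ 0.8  1.5 -1.6] open 36.1 tool y yaw 45.0 tilt z [ 0.005  0.006 -1.   ]
[0.27149021 0.36795165 0.25024084] [0.91184716 0.37780058 0.06526776 0.14677057] [309.70691629   0.         317.70306289]
```

View pics/w2.png

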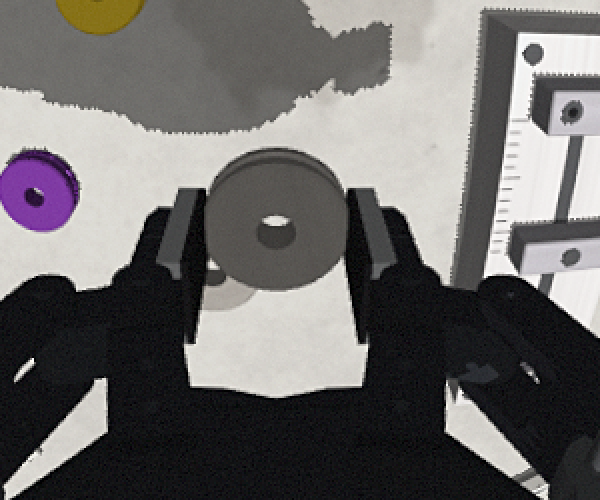

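The ring is held level between the pads at crop (276,220). Next I'll measure its centre and tilt relative to the TCP from wrist depth.

```bash
cat >> h.py <<'E'
def wcloud(g):
    h,w=g["depth"].shape;m=g["mtx"];u,v=np.meshgrid(np.arange(w),np.arange(h))
    a=(u-m[0,2])/m[0,0];b=(v-m[1,2])/m[1,1];r=np.hypot(a,b)+1e-9;t=np.tan(r)/r
    return g["eye"]+(np.stack([a*t,b*t,np.ones_like(a)],-1)*g["depth"][...,None])@R.from_quat(g["rotation"]).as_matrix().T
E
python3 - <<'E'
from h import *
from cell import *
g=get_image("wrist");P=wcloud(g);s=sense();T=R.from_quat(s["tool_rot"]).as_matrix()
print("floor z",np.median(P[100:140,200:220,2]))
q=(P[222:298,280:356].reshape(-1,3)-s["tcp_pos"])@T*1e3
k=(abs(q[:,2])<25)&(abs(q[:,1])<17);q=q[k]
print(len(q),np.percentile(q,[1,10,50,90,99],axis=0).round(1))
top=q[abs(q[:,2]-np.median(q[:,2]))<2.5]
A=np.c_[top[:,:2],np.ones(len(top))];c=np.linalg.lstsq(A,top[:,2],rcond=None)[0];print("plane",c)
h=cv2.minAreaRect(top[:,:2].astype(np.float32));print(h, cv2.minEnclosingCircle(top[:,:2].astype(np.float32)))
E
```

```text
floor z 0.0006750867084862888
4034 [[-17.6 -16.4 -10.6]
 [-12.2 -12.3 -10. ]
 [  3.3   0.1  -9.1]
 [ 15.9  12.5  -2.4]
 [ 18.1  16.4   1.3]]
plane [ 7.17978048e-03 -3.31146242e-03 -9.24101457e+00]
((-0.7884578704833984, -0.0045223236083984375), (38.479183197021484, 33.95822525024414), 0.12458084523677826) ((-0.8493566513061523, 0.4546341598033905), 19.520126342773438)
```

{"name": "send_rows", "arguments": {
  "motion": [
    [[0, 0, 0, -0.35, 2.0, 0, 3], [0, 0, 0, -0.35, 2.0, 0, 3], [0, 0, 0, -0.35, 2.0, 0, 3], [0, 0, 0, -0.35, 2.0, 0, 3], [0, 0, 0, -0.35, 2.0, 0, 3], [0, 0, 0, -0.4, 2.2, 0, 3], [0, 0, 0, 0, 0, 1.5, 3], [0, 0, 0, 0, 0, 1.5, 3], [0, 0, 0, 0, 0, 0, 3], [0, 0, 0, 0, 0, 0, 3], [0, 0, 0, 0, 0, 0, 3]]
  ]
}}

```text
clock: 10.0
tcp_pos: [0.429, 0.3811, 0.0737]
tool_rot: [0.382, 0.924, -0.0, -0.0]
contact_force: [-0.3, 0.3, -0.1]
opening: 0.0357
grasp_force: 35.3
```

```bash
python3 - <<'E'
from h import *
st()
g,_=scene('wrist');P=wcloud(g);jaw(P)
E
```

```text
t 10.0 setter xy(mm) -2.9 39.7 z 73.7 F [-0.3  0.3 -0.1] open 35.7 tool y yaw 45.1 tilt z [-0. -0. -1.]
anvil [60.3 70.4 78.2] jaw [-2.4  0.4 10.7] gap~ 51.6 2241 299
```

{"name": "send_rows", "arguments": {
  "motion": [
    [[0, 0, 0, 0, 0.25, 0.8, 3], [0, 0, 0, 0, 0, 0.8, 3], [0, 0, 0, 0, 0, 0.8, 3], [0, 0, 0, 0, 0, 0.6, 3], [0, 0, 0, 0, 0, 0.3, 3], [0, 0, 0, 0, 0, 0.1, 3], [0, 0, 0, 0, 0, 0, 3], [0, 0, 0, 0, 0, 0, 3]]
  ]
}}

```text
clock: 10.85
tcp_pos: [0.4306, 0.3825, 0.0401]
tool_rot: [0.382, 0.924, -0.001, -0.0]
contact_force: [-2.8, -2.1, 6.0]
opening: 0.0359
grasp_force: 35.9
```

{"name": "send_rows", "arguments": {
  "motion": [
    [[0, 0, 0, 0, 0, 0, 4.2], [0, 0, 0, 0, 0, 0, 5], [0, 0, 0, 0, 0, 0, 5.4], [0, 0, 0, 0, 0, 0, 5.4], [0, 0, 0, 0, 0, 0, 5.4], [0, 0, 0, 0, 0, -1, 5.4], [0, 0, 0, 0, 0, -2, 5.4], [0, 0, 0, 0, 0, -3, 5.4], [0, 0, 0, 0, 0, -3, 5.4], [0, 0, 0, 0, 0, 0, 5.4]]
  ]
}}

```text
clock: 11.85
tcp_pos: [0.4334, 0.3851, 0.1347]
tool_rot: [0.382, 0.924, 0.004, 0.002]
contact_force: [0.4, -0.1, 0.3]
opening: 0.054
grasp_force: 0.0
```

```bash
python3 - <<'E'
from h import *
st()
g,_=scene('wrist');P=wcloud(g);jaw(P)
q=P.reshape(-1,3);x=(q[:,:2]-C)@V*1e3;y=(q[:,:2]-C)@U*1e3
k=(abs(x)<30)&(y>14.5)&(y<59.8)&(abs(q[:,2]-.048)<.0045);a=np.c_[x,y,q[:,2]*1e3][k]
print(len(a),np.percentile(a,[1,50,99],axis=0).round(1),cv2.minEnclosingCircle(a[:,:2].astype(np.float32)))
A=np.c_[a[:,:2],np.ones(len(a))];print(np.linalg.lstsq(A,a[:,2],rcond=None)[0])
cv2.imwrite('pics/w3.png',g['img'][:,:,::-1])
E
```

```text
t 11.85 setter xy(mm) 3.1 39.4 z 134.7 F [ 0.4 -0.1  0.3] open 54.0 tool y yaw 45.0 tilt z [ 0.006  0.006 -1.   ]
anvil [56.6 69.3 78.1] jaw [-1.6 27.  49.5] gap~ 25.0 1302 2178
1650 [[-18.3  20.9  45.6]
 [ -0.8  39.7  48.6]
 [ 17.2  56.7  50.1]] ((-0.8109933733940125, 38.72452926635742), 19.46702003479004)
[-2.24571085e-04 -7.63864621e-03  4.88760389e+01]
```

View pics/w3.png

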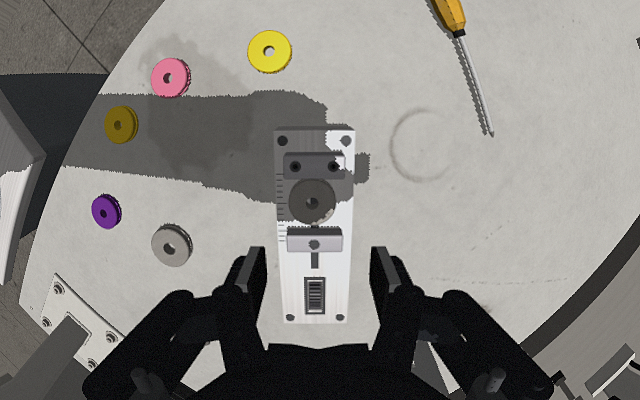

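The wrist view shows the ring flat on the deck at (312,202), between the anvil (315,165) and the jaw (315,240). Measured setter position is (-0.8, 38.7) mm with no tilt. Now back to the wheel to close the jaw.

{"name": "send_rows", "arguments": {
  "motion": [
    [[0, 0, 0, -2.7, -0.08, 0, 0], [0, 0, 0, -2.7, -0.08, 0, 0], [0, 0, 0, -2.7, -0.08, 0, 0], [0, 0, 0, -2.75, -0.06, 0, 0], [0, 0, 0, 0, 0, 2.5, 0], [0, 0, 0, 0, 0, 2.5, 0], [0, 0, 0, 0, 0, 2.5, 0], [0, 0, 0, 0, 0, 1.2, 0], [0, 0, 0, 0, 0, 0, 0], [0, 0, 0, 0, 0, 0, 0]]
  ]
}}

```text
clock: 12.9
tcp_pos: [0.5058, 0.304, 0.0425]
tool_rot: [0.382, 0.924, -0.0, -0.0]
contact_force: [0.1, -0.4, -0.2]
opening: 0.0001
grasp_force: 0.0
```

```bash
python3 -c "
from h import *
st()"
```

```text
t 12.9 setter xy(mm) -3.2 -69.1 z 42.5 F [ 0.1 -0.4 -0.2] open 0.1 tool y yaw 45.0 tilt z [-0. -0. -1.]
```

{"name": "send_rows", "arguments": {
  "motion": [
    [[0, 0, 0, 0, 0.25, 0, 0], [0, 0, 0, 0, 0, 0.1, 0], [0, 0, 0, 0, 0, 0.1, 0], [0, 0, 0, 0, 0, 0, 0], [0, 0, 0, 0.15, 0, 0, 0], [0, 0, 0, 0.15, 0, 0, 0], [0, 0, 0, 0.15, 0, 0, 0], [0, 0, 0, 0.15, 0, 0, 0], [0, 0, 0, 0.15, 0, 0, 0], [0, 0, 0, 0.15, 0, 0, 0], [0, 0, 0, 0.15, 0, 0, 0], [0, 0, 0, 0.15, 0, 0, 0], [0, 0, 0, 0.15, 0, 0, 0], [0, 0, 0, 0.15, 0, 0, 0], [0, 0, 0, 0, 0, 0, 0]]
  ]
}}

```text
clock: 14.4
tcp_pos: [0.4979, 0.3165, 0.0419]
tool_rot: [0.382, 0.924, 0.001, 0.001]
contact_force: [-1.3, -1.9, 8.1]
opening: 0.0002
grasp_force: 3.7
```

```bash
python3 - <<'E'
from h import *
st()
g,P=scene();jaw(P)
E
```

```text
t 14.4 setter xy(mm) 0.1 -54.7 z 41.9 F [-1.3 -1.9  8.1] open 0.2 tool y yaw 45.0 tilt z [ 0.002  0.    -1.   ]
anvil [56.1 68.6 78. ] jaw [ 3.7 24.5 49.5] gap~ 27.5 204 377
```

{"name": "send_rows", "arguments": {
  "motion": [
    [[0, 0, 0, 0, 0, -0.8, 0], [0, 0, 0, -1.1, 0, 0, 0], [0, 0, 0, 0, 0, 0, 0], [0, 0, 0, 0, 0, 0.6, 0], [0, 0, 0, 0, 0, 0.15, 0], [0, 0, 0, 0, 0, 0.05, 0], [0, 0, 0, 0, 0, 0, 0], [0, 0, 0, 0.1, 0, 0, 0], [0, 0, 0, 0.1, 0, 0, 0], [0, 0, 0, 0.1, 0, 0, 0], [0, 0, 0, 0.1, 0, 0, 0], [0, 0, 0, 0, 0, 0, 0]]
  ]
}}

```text
clock: 15.65
tcp_pos: [0.5028, 0.3111, 0.0418]
tool_rot: [0.383, 0.924, 0.0, 0.001]
contact_force: [-1.2, -3.3, 12.5]
opening: 0.0
grasp_force: 6.4
```

```bash
sed -i 's/q\[:,2\]>.046)/q[:,2]>.0503)/' h.py; python3 - <<'E'
from h import *
st()
g,P=scene();jaw(P)
E
```

```text
t 15.65 setter xy(mm) -0.2 -62.0 z 41.8 F [-1.2 -3.3 12.5] open 0.0 tool y yaw 45.0 tilt z [ 0.001 -0.    -1.   ]
anvil [60.6 69.2 77.9] jaw [ 6.  13.8 27.9] gap~ 38.2 196 147
```

{"name": "send_rows", "arguments": {
  "motion": [
    [[0, 0, 0, 0.1, 0, 0, 0], [0, 0, 0, 0.1, 0, 0, 0], [0, 0, 0, 0.1, 0, 0, 0], [0, 0, 0, 0.1, 0, 0, 0]]
  ]
}}

```text
clock: 16.1
tcp_pos: [0.5012, 0.3128, 0.0419]
tool_rot: [0.383, 0.924, 0.0, 0.002]
contact_force: [2.4, -5.5, 11.3]
opening: -0.0
grasp_force: 5.8
```

```bash
python3 - <<'E'
from h import *
st()
g,P=scene();jaw(P)
E
```

```text
t 16.1 setter xy(mm) -0.2 -59.7 z 41.9 F [ 2.4 -5.5 11.3] open -0.0 tool y yaw 45.0 tilt z [ 0.003 -0.001 -1.   ]
anvil [60.5 68.8 77.9] jaw [ 7.2 15.2 42.5] gap~ 36.8 194 152
```

{"name": "send_rows", "arguments": {
  "motion": [
    [[0, 0, 0, 0.05, 0, 0, 0], [0, 0, 0, 0, 0, -1, 0], [0, 0, 0, 0, 0, -3, 0], [0, 0, 0, -3, 0, -4, 0], [0, 0, 0, -3, 0, -4, 0], [0, 0, 0, 0, 0, 0, 0], [0, 0, 0, 0, 0, 0, 0]]
  ]
}}

```text
clock: 16.85
tcp_pos: [0.5413, 0.2725, 0.1614]
tool_rot: [0.383, 0.924, 0.001, 0.0]
contact_force: [-0.6, -0.2, -1.4]
opening: -0.0
grasp_force: 0.0
```

```bash
python3 - <<'E'
from h import *
st()
g,_=scene('wrist');W=wcloud(g);t,T=scene('top')
for P in(W,T):
    q=P.reshape(-1,3);x=(q[:,:2]-C)@V*1e3;y=(q[:,:2]-C)@U*1e3;z=q[:,2]*1e3
    e=(x>20.2)&(x<22.5)|(x<-20.2)&(x>-22.5)   # jaw/anvil ends, beyond the ring
    k=e&(z>46)&(z<58)
    for n,lo,hi in(("jaw",-15,45),("anvil",52,85)):
        a=y[k&(y>lo)&(y<hi)];print(n,len(a),np.percentile(a,[2,50,98]).round(1) if len(a) else "")
    k=(abs(x)<24)&(y>20)&(y<60)&(abs(z-48.3)<1.8);a=np.c_[x,y][k];A=np.c_[a,np.ones(len(a))]
    print("ring",len(a),np.percentile(a,[1,50,99],axis=0).round(1).tolist(),np.linalg.lstsq(A,z[k],rcond=None)[0].round(3))
cv2.imwrite('pics/w4.png',g['img'][:,:,::-1])
c=t['img'][150:290,215:365,::-1];cv2.imwrite('pics/t4.png',cv2.resize(c,None,fx=4,fy=4,interpolation=cv2.INTER_CUBIC))
E
```

```text
t 16.85 setter xy(mm) -0.3 -116.5 z 161.4 F [-0.6 -0.2 -1.4] open -0.0 tool y yaw 45.0 tilt z [ 0.001  0.001 -1.   ]
jaw 101 [ 6.  13.3 21.2]
anvil 0 
ring 1041 [[-18.8, 22.8], [-0.9, 35.7], [17.0, 47.8]] [ 0.    -0.    48.408]
jaw 19 [ 6.8 14.4 21.3]
anvil 22 [60.8 69.9 76.9]
ring 219 [[-19.9, 22.1], [-1.8, 40.4], [15.5, 58.7]] [-5.0000e-03  3.0000e-03  4.7877e+01]
```

View pics/t4.png

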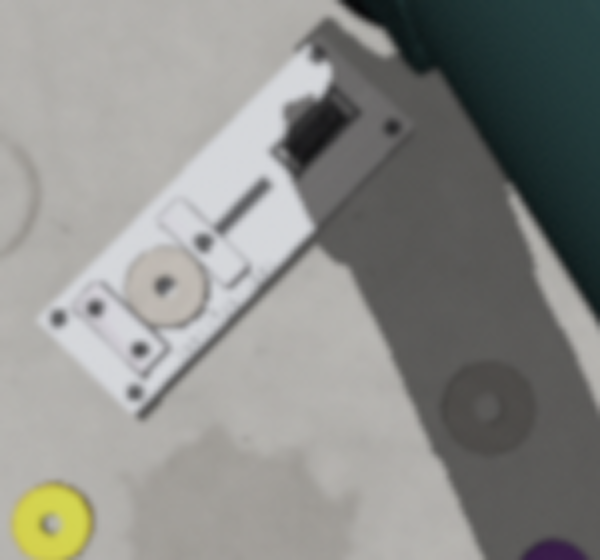

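View pics/w4.png

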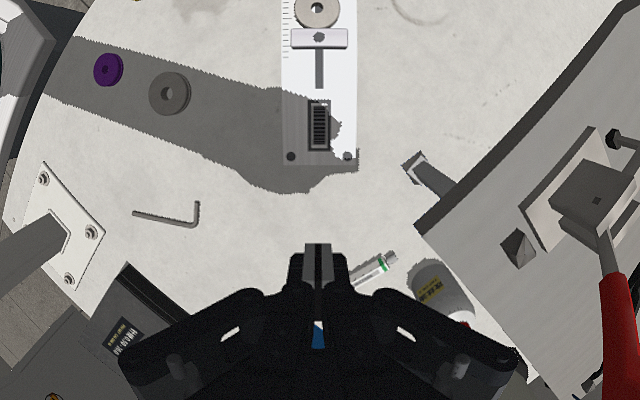

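The top crop shows the ring at (165,287) touching both the anvil (120,328) and the jaw (205,243). The gap is about 38 mm. The closing stroke stalled at about 5.6 N along the rim, against about 2 N when rolling freely. The gripper is clear, so I'm handing in.

```bash
python3 -c "
from cell import *
print(close_job())"
```

```text
the job is handed in; nothing more can be done
None
```

The job is handed in with no verdict returned: the smaller ring gauge lies flat on the deck, snug between anvil and jaw (measured gap about 38 mm), the jaw was moved only by rolling the wheel, and the arm never went near the bystanders.

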